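# Shut down the enamelling kiln

### The arm

A 6-joint arm with a two-finger parallel gripper is mounted at the origin on the work surface. World frame = base frame: x ahead of the robot, y to its left, z up, the work surface at z = 0. Lengths are in mm, angles in rad, forces in N, time in s.
With the tool pointing down it reaches from about 375 to 750 mm from the base axis. Payload 9 kg.
Tool frame: the origin (TCP) lies where the fingers leave the gripper's body, on its centre line; the fingertips stand 73 mm ahead of it and the grasp point (between the pads) lies 54 mm ahead of it (env.tcp_to_grasp is the distance from the TCP to the grasp point, in mm); z points along the fingers, y is the line along which they close (so a half turn about z gives the same grasp; the last joint's range is limited). The gripper opens to 85 mm and grips with 20 to 120 N. Pads are 22 mm wide; open, the fingers measure 114 mm over their backs; the gripper's body (76 mm by 85 mm) begins 54 mm behind the grasp point. The pads swing forward as they close: fully open they stand 13 mm farther back than shut.
Start: joints at [0.884, 0.104, 0.097, 1.564, 0, 1.353], TCP at [271.095, 535.291, 303.931] pointing down, gripper open.
Joint ranges: [-2.99, 2.99], [-0.84, 1.86], [-1.1, 1.16], [-1.84, 2.11], [-1.51, 1.56], [-3.14, 3.14]. Speed limits (rad/s): [2.22, 2.22, 2.57, 3.14, 3.14, 3.14].

### API

Orientations are given as a unit quaternion [x, y, z, w].
In Python, from bench import env gives the robot as it stands. The module is installed in compiled form; this text tells all that it offers.
- The arm moves only by the shell command python3 -m inch 'ROWS' [FORCE]. ROWS is JSON, one flat list of numbers, 7 for each row, row after row: the shift along the tool's x, y, z in units of 30 mm (1.0 is 30 mm), then the turn, a rotation vector about the tool's x, y, z in units of 6 degrees (1.0 is 6 degrees), then the opening, from 0 (shut) to 1 (fully open). A call has 1 to 8 rows; each row shifts and turns the commanded pose from where the row before left it, along the tool's axes as they then stand; what a row does not reach is not made up. A row lasts 1/12 s, in which the tool goes at most 41.7 mm and 7.16 degrees, less where a joint would pass 70% of its speed; a pose out of reach is approached as far as the arm can. A call is refused whole if a number of a shift passes 1 or a number of a turn 1, either way. A call with a gripper value outside its range is refused whole. The fingers move at their own pace and stop on an object; FORCE is the grip in N (left out, the last holds). Time passes only in rows, so rows that do not move let the fingers close. It gives the time, the measured TCP pose, the force, the opening and the grip force at its end, in the units of the state.
- env.get_obs(): the state, without advancing time (a new reading comes with each control period).
- env.grab_frame(name): name is "scene" or "top" or "wrist"; returns a dict with "pixels" (400x640x3 uint8, red, green, blue), "fovy" (degrees; the focal length in pixels is half the picture's height over the tangent of half this angle, whatever the lens; pixels are square), "cx", "cy" (the principal point, pixels), "pose" (4x4, takes a point from camera to world coordinates). Camera axes: x right, y up, looking along -z (the intrinsics and any distortion apply to the point x, -y, -z); pixel columns grow to the right and rows downward; lengths in mm; the calibration is good to about 2 mm. A picture is of the moment at which its call begins. There is no depth.
- env.job_done(): hands the job in; it is judged then, once.
Trained networks look in a picture, given as the dict that the camera call returned (one of the last four; its "shot" number tells which), for a name from the list of things; names that differ only in an ending like _2 or _b are one class to them, and where a whole thing is asked for, a point or a joint stands for the part that bears it (a point fixed in the world has none). Each returns a list of dicts, best first, with "conf" (0 to 1); they miss things now and then, are a little off and sometimes report something else, mostly with a low value. They report only what shows in the picture. A call takes as long as a camera call. They do not tell look-alikes from the thing itself.
- env.outline_of(thing, picture): "pixels" (400x640 bool, what is visible of it) and "uv" ([column, row] in pixels, amid what is visible of it).
- env.landmark_of(thing, picture): "uv" ([column, row] in pixels: a listed point, or the origin of a listed thing).
The state is a dict: "clock": time; "joint_positions": joint angles; "joint_velocities": joint speeds; "joint_efforts": joint torques, N m; "tcp_pos": TCP position; "tcp_rot": TCP orientation; "contact_force": force on the tool from outside, world axes, zero at the start; "torque": the same for the moment, N m; "width": finger opening in mm; "finger_force": force on a finger pad.
Only numpy, scipy, OpenCV 4.12 (cv2) and the standard library are available. Lean on these libraries where they do the work, as an engineer would, in place of code of your own. Each camera call takes 0.05 s, during which the arm holds its last target. There are 200 camera calls.

### The job

Shut down the jeweller's kiln: first press the knob on its control box down and, keeping it down, turn it clockwise as far as it goes to off, so that it springs up again there. Then swing the kiln's door wide open, about square to its front or further, and leave it standing open so that the chamber cools; do not knock over or push aside the other things on the bench.

Things in the scene. Friction and masses are not known exactly. Their poses are not given: they have to be found in the camera images.
- kiln_door (a joint): hinge of the kiln's door: 0 shut, grows as the door swings open, 1.57 square to the kiln's front, stop at 1.9; slightly stiff, stays where it is left. Door 205 mm wide, 194 mm high, 25 mm thick; its lower edge clears the bench by 23 mm
- kiln: grey enamelling kiln, fixed to the bench: body 240 deep (x) x 220 wide (y) x 200 mm high on 20 mm feet, top at 220 mm above the bench; origin: centre of its underside; its front with the door faces its own -x
- door_handle (a point): middle of the upright round steel bar handle on the kiln's door, 155 mm above the bench. Bar 11 mm thick, 111 mm long (top end 55 mm above this point, 10 mm below the kiln's top), its axis 35 mm out from the door's face, on two stems 42 mm above and below this point; 30 mm from the door's free edge. Axes turn with the door: -x points out of its face, y towards the hinge
- door_hinge (a point): point on the door's upright hinge axis at the height of door_handle, in mid-thickness of the door; 178 mm from the handle along the door's width. The hinge is on the kiln's left as seen by the robot (+y of the kiln)
- regulator: dark steel control box of the kiln, fixed: 130 (x) x 120 (y) x 70 mm high; origin: centre of its underside; the knob in its slotted metal collar (84 mm wide, 21 mm high) stands on the middle of its top. The similar dark box, 55 mm high with a small round dial, is the bench motor's and not part of the job
- knob_grip (a point): on the axis of the regulator's black knob, 10 mm below its top, 124 mm above the bench when up: the grip point of its bar, 46 mm long (point x), 14 mm thick (y), 42 mm high above a round skirt. The point turns with the knob. Steel teeth on the skirt (one on the -x side) stand in notches of the collar and lock the knob unless it is held pressed. On to off: clockwise from above
- knob_press (a joint): how far the knob is pressed down: 0 up, stop at 0.008; sprung, 2 N to start and about 7 N fully down; free to turn from about 0.006. Left between on and off it cannot spring back up
- knob_turn (a joint): angle of the knob, growing clockwise from above: 0 on (start), 1.3 off (stop), where it springs up again into a second set of notches
- flux_bottle: white squeeze bottle, 52 mm diameter, 120 mm tall; bystander, origin at its underside
- pickle_bottle: white bottle, 60 mm diameter, 140 mm tall; bystander, origin at its underside
- borax_dish: white ceramic dish, 84 mm wide, 30 mm high; bystander, origin at its underside
- steel_block: square steel bench block, 70 x 70 x 20 mm; bystander, origin at its underside
- mandrel: tapered steel ring mandrel, 280 mm long, 27 mm thick, lying; origin under its middle, x along it; bystander
- hammer: hammer lying flat; bystander, origin at its underside
- ring_blank: small brass ring, 22 mm wide, 6 mm high, lying flat; bystander, origin at its underside
Things that resemble listed ones, but are neither listed nor needed, are in the scene too. Leave any orange look-alike of the regulator alone.

How it is judged:
By the outcome, as a careful person would: the job done as asked, in the order asked, and still so for the second after the job is handed in, with the robot touching nothing.
It also fails if it takes over 54 s, if anything falls off the work surface, if the arm or the gripper's body presses on something with over 40 N, if the wrist force passes 120 N, or if a joint passes its speed limit or range.

## Working session

There is one attempt and no reset: what is moved stays moved. The work goes in short steps, Python scripts to look and compute and a shell command to move; the robot and the scene stay as the last step left them, time stands still between calls to the robot, and variables do not carry over. Pictures are saved under pics/ and viewed, at most 10 in all, crops included, and the job is handed in when it is done.

```bash
mkdir -p pics; cat > h.py <<'E'
import numpy as np, cv2
from bench import env
from scipy.spatial.transform import Rotation as R
def ray(f,uv):
    F=200/np.tan(np.radians(f["fovy"])/2)
    P=np.array(f["pose"]); d=np.array([(uv[0]-f["cx"])/F,-(uv[1]-f["cy"])/F,-1.])
    return P[:3,3],P[:3,:3]@d
def atz(f,uv,z):
    o,d=ray(f,uv); return o+d*(z-o[2])/d[2]
def proj(f,p):
    F=200/np.tan(np.radians(f["fovy"])/2); P=np.array(f["pose"]); q=P[:3,:3].T@(np.array(p)-P[:3,3])
    return [f["cx"]+F*q[0]/-q[2], f["cy"]-F*q[1]/-q[2]]
def save(f,n): cv2.imwrite(f"pics/{n}.png",f["pixels"][:,:,::-1])
E
python3 - <<'E'
from h import *
Z=dict(kiln=0,regulator=0,knob_grip=124,door_handle=155,door_hinge=155,flux_bottle=0,pickle_bottle=0,borax_dish=0,steel_block=0,mandrel=0,hammer=0,ring_blank=0)
fs={}
for c in("scene","top"):
    f=env.grab_frame(c);save(f,c+"0");print(c,{k:np.round(v,2).tolist() for k,v in f.items() if k not in("pixels",)})
    for t,z in Z.items():
        for r in env.landmark_of(t,f)[:3]: print(t,round(r["conf"],2),np.round(r["uv"]).tolist(),np.round(atz(f,r["uv"],z)).tolist())
print(env.get_obs())
E
cd pics; python3 -c "
import cv2,numpy as np
a=cv2.imread('scene0.png');b=cv2.imread('top0.png');cv2.imwrite('both.png',cv2.resize(np.vstack([a,b]),(480,600)))"
```

```text
scene {'fovy': 42.6, 'cx': 323.03, 'cy': 197.36, 'pose': [[-0.72, -0.55, 0.42, 1249.14], [0.69, -0.56, 0.46, 701.79], [-0.02, 0.62, 0.78, 1426.34], [0.0, 0.0, 0.0, 1.0]], 'shot': 1}
kiln 0.64 [274.0, 262.0] [780.0, -55.0, 0.0]
regulator 0.88 [415.0, 220.0] [324.0, 156.0, 0.0]
regulator 0.68 [436.0, 300.0] [515.0, 397.0, 0.0]
regulator 0.4 [462.0, 248.0] [305.0, 337.0, 0.0]
knob_grip 0.67 [417.0, 200.0] [341.0, 157.0, 124.0]
knob_grip 0.51 [446.0, 282.0] [513.0, 407.0, 124.0]
door_handle 0.93 [288.0, 186.0] [612.0, -160.0, 155.0]
flux_bottle 0.53 [247.0, 198.0] [679.0, -324.0, 0.0]
pickle_bottle 0.89 [384.0, 322.0] [679.0, 332.0, 0.0]
borax_dish 0.5 [240.0, 177.0] [634.0, -422.0, 0.0]
borax_dish 0.39 [387.0, 323.0] [676.0, 341.0, 0.0]
borax_dish 0.37 [462.0, 251.0] [314.0, 344.0, 0.0]
steel_block 0.72 [346.0, 181.0] [371.0, -131.0, 0.0]
mandrel 0.7 [462.0, 250.0] [310.0, 340.0, 0.0]
mandrel 0.37 [247.0, 200.0] [681.0, -316.0, 0.0]
mandrel 0.24 [382.0, 325.0] [691.0, 337.0, 0.0]
hammer 0.77 [265.0, 143.0] [454.0, -491.0, 0.0]
top {'fovy': 53.28, 'cx': 324.84, 'cy': 193.31, 'pose': [[-0
[... 768 characters left out ...]
 array([8.84300670e-01, 1.04065486e-01, 9.72790798e-02, 1.56390873e+00,
       2.30073763e-05, 1.35313211e+00]), 'joint_velocities': array([ 5.77990417e-04,  3.86580624e-05, -2.06476045e-04, -1.17963124e-03,
       -9.83348692e-04,  8.15071029e-04]), 'joint_efforts': array([-8.49203570e-04, -5.56751275e+01,  5.03772247e+01,  3.58125899e-04,
       -3.18029543e-04, -2.57504132e-05]), 'tcp_pos': array([271.0835635 , 535.28631926, 303.93938163]), 'tcp_rot': array([2.32274725e-01, 9.72650219e-01, 5.05388106e-05, 1.17543993e-05]), 'contact_force': array([-0.06247793,  0.46294042, -0.27896647]), 'torque': array([0.05431303, 0.02546159, 0.01505709]), 'finger_force': 0.0, 'width': 85.53390222658791}
```

View pics/scene0.png

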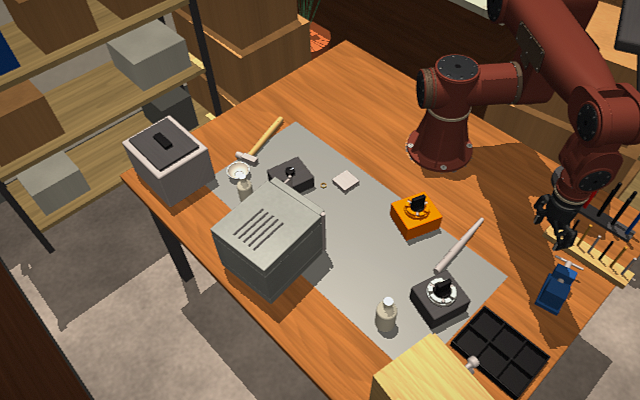

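View pics/top0.png

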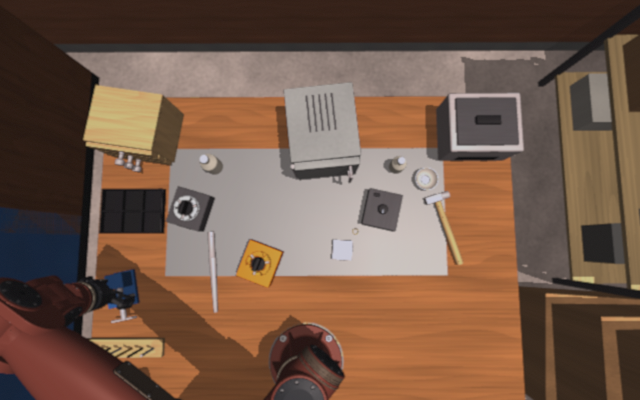

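Candidates for the regulator: the dark box with white collar (scene 440,290; top 188,208), the orange box (scene 415,213; top 260,262), which is the look-alike to leave alone, and the dark box with a small dial (scene 290,172; top 382,209), which is the bench motor. I choose the first, at about (520,402). I'll move over it and check close up.

```bash
python3 -m inch '[-1,0,0,0,0,0,1,-1,0,0,0,0,0,1,-1,0,0,0,0,0,1,-1,0,0,0,0,0,1,-1,0,0,0,0,0,1,-1,0,0,0,0,0,1,-1,0,0,0,0,0,1,0,0,0,0,0,0,1]'
cat > look.py <<'E'
from h import *
import sys
n=sys.argv[1]
f=env.grab_frame("wrist");save(f,n);print(np.round(f["pose"],2).tolist(),f["fovy"],f["cx"],f["cy"])
for t,z in (("knob_grip",124),("regulator",0)):
    for r in env.landmark_of(t,f)[:3]: print(t,round(r["conf"],2),np.round(r["uv"]).tolist(),np.round(atz(f,r["uv"],z),1).tolist())
E
python3 look.py w1
```

```text
clock: 1.97
tcp_pos: [462.6, 437.7, 303.2]
tcp_rot: [0.234, 0.972, -0.0, 0.001]
contact_force: [-0.2, -0.0, -0.9]
width: 85.2
finger_force: 0.0
[[0.46, -0.84, -0.28, 390.85], [0.89, 0.43, 0.15, 474.83], [-0.0, -0.32, 0.95, 373.11], [0.0, 0.0, 0.0, 1.0]] 66.75856825879518 314.6336299711399 201.51960640313416
knob_grip 0.93 [314.0, 272.0] [527.2, 404.5, 124.0]
regulator 0.65 [313.0, 220.0] [523.7, 404.3, 0.0]
regulator 0.58 [74.0, 182.0] [339.6, 157.4, 0.0]
```

View pics/w1.png

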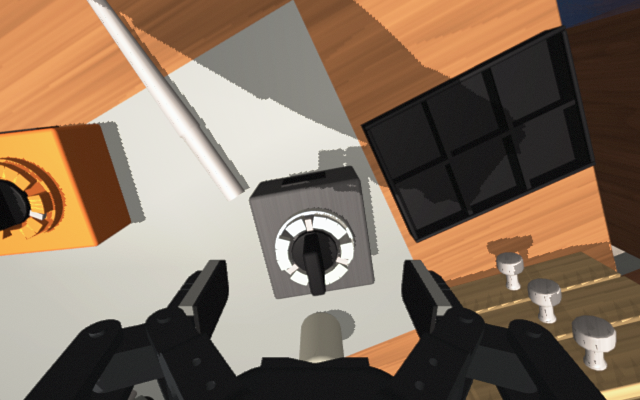

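```bash
python3 - <<'E'
from h import *
f=env.grab_frame("wrist")
c=[atz(f,p,70) for p in((250,196),(275,298),(374,283),(357,178))]
print([np.round(q,0).tolist() for q in c],np.mean(c,0).round(1))
for i in range(4):
    d=c[(i+1)%4]-c[i];print(np.linalg.norm(d).round(),np.degrees(np.arctan2(d[1],d[0])).round(1))
g=cv2.resize(f["pixels"][180:320,235:395],(800,700)[:1]+(600,) if 0 else (640,560),interpolation=cv2.INTER_CUBIC)
cv2.imwrite("pics/w1c.png",g[:,:,::-1])
E
```

```text
[[441.0, 373.0, 70.0], [563.0, 335.0, 70.0], [597.0, 448.0, 70.0], [474.0, 482.0, 70.0]] [518.6 409.4  70. ]
128.0 -17.4
117.0 73.2
128.0 164.5
113.0 -107.0
```

View pics/w1c.png

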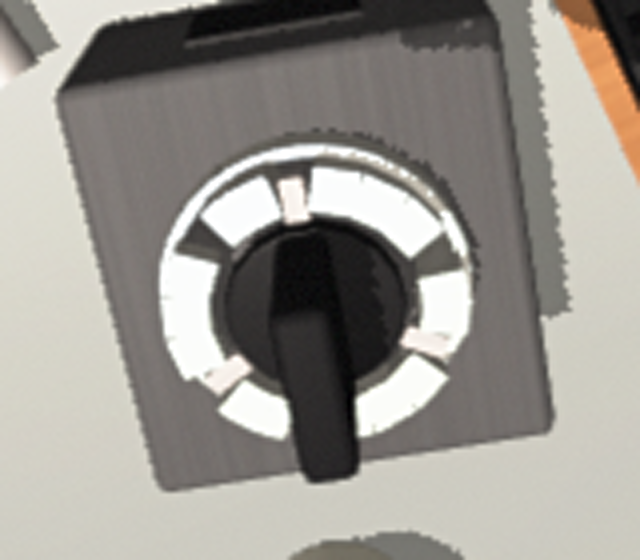

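```bash
cat > tool.py <<'E'
from h import *
def delta(target,rotvec_world=None):
    o=env.get_obs(); T=R.from_quat(o["tcp_rot"]).as_matrix()
    return T.T@(np.array(target)-o["tcp_pos"])/30, T
E
python3 - <<'E'
from tool import *
f=env.grab_frame("wrist")
a,b=atz(f,(310,259),134),atz(f,(318,299.5),134);print(a,b,(a+b)/2,np.linalg.norm(a-b),np.degrees(np.arctan2(*(b-a)[1::-1])))
for r in (env.outline_of("knob_grip",f)[:1]): print(r["conf"],r["uv"])
d,T=delta([524,405,240]);print(d,T.round(3),env.get_obs()["joint_positions"].round(3),env.tcp_to_grasp)
E
```

```text
[503.75857713 413.2165923  134.        ] [545.03683893 400.5031336  134.        ] [524.39770803 406.85986295 134.        ] 43.19174608597681 -17.118520541444028
0.66 [15.4, 209.7]
[-2.51986983 -0.0750095   2.13860673] [[-0.893  0.451  0.   ]
 [ 0.451  0.893  0.   ]
 [ 0.     0.    -1.   ]] [0.562 0.214 0.219 1.575 0.    1.029] 53.900000000000006
```

```bash
python3 -m inch '[-0.84,-0.03,0.5,0,0,0,1,-0.84,-0.03,0.5,0,0,0,1,-0.84,-0.02,0.5,0,0,0,1,0,0,0,0,0,-0.85,1,0,0,0,0,0,-0.8,1,0,0,0,0,0,0,1]'
python3 look.py w2; python3 -c "
from tool import *
print(delta([525,405.5,178])[0])"
```

```text
clock: 2.77
tcp_pos: [524.2, 404.5, 258.6]
tcp_rot: [0.145, 0.989, -0.0, -0.0]
contact_force: [-0.6, -1.0, 0.0]
width: 85.7
finger_force: 0.0
[[0.29, -0.91, -0.3, 447.12], [0.96, 0.27, 0.09, 427.86], [-0.0, -0.32, 0.95, 328.66], [0.0, 0.0, 0.0, 1.0]] 66.75856825879518 314.6336299711399 201.51960640313416
knob_grip 0.98 [315.0, 217.0] [524.2, 405.0, 124.0]
regulator 0.83 [314.0, 176.0] [523.9, 404.3, 0.0]
regulator 0.62 [26.0, 73.0] [339.2, 158.4, 0.0]
[-0.01429769  0.02880365  2.71382284]
```

View pics/w2.png

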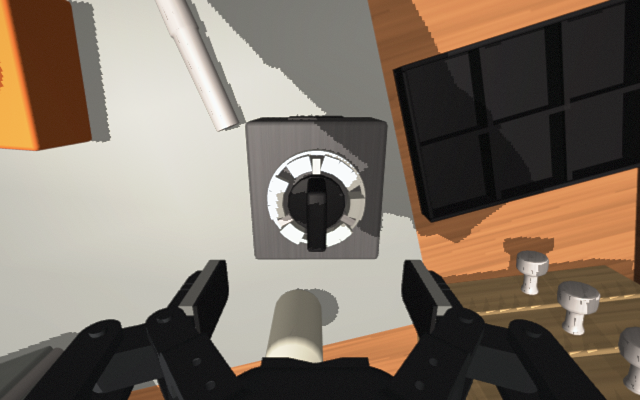

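The knob bar at (316,213) is upright in the wrist image and aligned between the pads. I'll descend and grip.

```bash
python3 -m inch '[0,0.01,0.7,0,0,0,1,0,0.01,0.7,0,0,0,1,0,0,0.7,0,0,0,1,0,0,0.6,0,0,0,1]'
python3 -m inch '[0,0,0,0,0,0,0,0,0,0,0,0,0,0,0,0,0,0,0,0,0,0,0,0,0,0,0,0,0,0,0,0,0,0,0]' 70
```

```text
clock: 3.25
tcp_pos: [524.4, 405.1, 176.9]
tcp_rot: [0.148, 0.989, 0.0, 0.0]
contact_force: [-0.7, -0.5, -0.3]
width: 85.5
finger_force: 0.0
clock: 3.67
tcp_pos: [525.6, 405.1, 179.7]
tcp_rot: [0.148, 0.989, 0.001, 0.001]
contact_force: [-0.4, 0.4, -0.4]
width: 25.7
finger_force: 0.0
```

```bash
python3 -m inch '[0,0,0,0,0,0,0,0,0,0,0,0,0,0,0,0,0,0,0,0,0,0,0,0,0,0,0,0]' 70
python3 -m inch '[0,0,0.1,0,0,0,0,0,0,0.1,0,0,0,0,0,0,0.1,0,0,0,0,0,0,0,0,0,0,0]'
```

```text
clock: 4.0
tcp_pos: [525.5, 405.0, 178.6]
tcp_rot: [0.147, 0.989, 0.001, 0.001]
contact_force: [2.6, 2.9, 1.0]
width: 12.9
finger_force: 69.9
clock: 4.33
tcp_pos: [525.5, 405.1, 171.2]
tcp_rot: [0.147, 0.989, 0.001, 0.001]
contact_force: [-0.8, -0.1, 15.9]
width: 12.9
finger_force: 71.9
```

```bash
python3 -m inch '[0,0,0.03,0,0,0.4,0,0,0,0,0,0,0.8,0,0,0,0,0,0,0.8,0,0,0,0,0,0,0.8,0,0,0,0,0,0,0]'
python3 -c "
from h import *
o=env.get_obs();print(o['torque'],o['joint_positions'],R.from_quat(o['tcp_rot']).as_matrix()[:2,0])"
```

```text
[-0.03185224  0.39181161  0.04309271] [4.60077985e-01 3.09543475e-01 8.76896315e-02 1.34621403e+00
 4.06886795e-05 7.55975018e-01] [-0.9565386   0.29159918]invalid input at $: expected a multiple of 7 numbers
```

```bash
python3 -m inch '[0,0,0.03,0,0,0.4,0,  0,0,0,0,0,0.8,0,  0,0,0,0,0,0.8,0,  0,0,0,0,0,0.8,0,  0,0,0,0,0,0,0]'
python3 -c "
from h import *
o=env.get_obs();print(o['torque'],o['joint_positions'],R.from_quat(o['tcp_rot']).as_matrix()[:2,0])"
```

```text
clock: 4.75
tcp_pos: [525.4, 404.8, 171.1]
tcp_rot: [0.293, 0.956, 0.001, 0.001]
contact_force: [-5.1, -3.0, 23.4]
width: 12.9
finger_force: 73.0
[-0.73589952  1.29697086 -0.0339118 ] [ 4.59931323e-01  3.09194047e-01  8.70263031e-02  1.34612172e+00
 -5.48977063e-04  1.05444865e+00] [-0.82841643  0.56011006]
```

```bash
python3 -m inch '[0,0,0,0,0,0.9,0,  0,0,0,0,0,0.9,0,  0,0,0,0,0,0.9,0,  0,0,0,0,0,0.9,0,  0,0,0,0,0,0.9,0,  0,0,0,0,0,0.9,0, 0,0,0,0,0,0.9,0, 0,0,0,0,0,0.9,0]'
python3 -m inch '[0,0,0,0,0,0.9,0,  0,0,0,0,0,0.9,0,  0,0,0,0,0,0.6,0,  0,0,0,0,0,0.2,0,  0,0,0,0,0,0,0]'
python3 -c "
from h import *
o=env.get_obs();print(o['torque'],o['joint_positions'],np.degrees(np.arctan2(*R.from_quat(o['tcp_rot']).as_matrix()[1::-1,0])))"
```

```text
clock: 5.42
tcp_pos: [524.7, 404.3, 171.0]
tcp_rot: [0.624, 0.781, 0.0, 0.0]
contact_force: [-8.8, -6.7, 26.2]
width: 12.5
finger_force: 73.5
clock: 5.83
tcp_pos: [524.4, 404.4, 171.0]
tcp_rot: [0.723, 0.691, -0.0, 0.0]
contact_force: [-10.9, -6.6, 27.3]
width: 12.9
finger_force: 73.7
[-1.5637664   2.53302998  0.4367744 ] [ 4.60171662e-01  3.08858694e-01  8.65189640e-02  1.34851388e+00
 -7.80667135e-04  2.07638922e+00] 87.39754980531711
```

```bash
python3 -m inch '[0,0,-0.1,0,0,0,0, 0,0,-0.1,0,0,0,0, 0,0,-0.1,0,0,0,0, 0,0,0,0,0,0,0]'
python3 -c "
from h import *
o=env.get_obs();print(o['torque'],np.degrees(np.arctan2(*R.from_quat(o['tcp_rot']).as_matrix()[1::-1,0])))"
```

```text
clock: 6.17
tcp_pos: [524.3, 404.2, 176.8]
tcp_rot: [0.723, 0.691, -0.001, -0.0]
contact_force: [-3.1, -2.9, 2.2]
width: 12.7
finger_force: 70.1
[-0.61726634  0.69549428  0.40188984] 87.45779045577926
```

```bash
python3 -m inch '[0,0,0,0,0,0,1, 0,0,0,0,0,0,1, 0,0,0,0,0,0,1, 0,0,0,0,0,0,1, 0,0,-0.6,0,0,0,1, 0,0,-1,0,0,0,1, 0,0,-1,0,0,0,1, 0,0,-1,0,0,0,1]'
python3 -m inch '[0,0,-1,0,0,0,1, 0,0,0,0,0,0,1]'
python3 look.py w3;python3 - <<'E'
from h import *
f=env.grab_frame("scene");save(f,"s3")
w=cv2.imread("pics/w3.png");g=f["pixels"][250:340,390:490,::-1]
cv2.imwrite("pics/c3.png",np.hstack([w,cv2.resize(g,(444,400),interpolation=cv2.INTER_CUBIC)])[:, 284-100:984])
f=env.grab_frame("top")
for t,z in (("door_handle",155),("door_hinge",155)):
    for r in env.landmark_of(t,f)[:2]: print(t,round(r["conf"],2),r["uv"],atz(f,r["uv"],z))
for uv in ((363,190),(402,198),(398,230),(361,222)): print("motor",atz(f,uv,55).round())
E
```

```text
clock: 6.83
tcp_pos: [524.8, 404.6, 285.8]
tcp_rot: [0.723, 0.691, -0.0, -0.0]
contact_force: [-0.1, 0.6, 0.4]
width: 85.5
finger_force: 0.0
clock: 7.0
tcp_pos: [526.3, 405.4, 322.2]
tcp_rot: [0.723, 0.691, 0.004, 0.001]
contact_force: [-0.0, 0.2, 1.4]
width: 85.7
finger_force: 0.0
[[1.0, 0.04, 0.01, 530.09], [-0.04, 0.95, 0.31, 486.29], [0.01, -0.31, 0.95, 392.58], [0.0, 0.0, 0.0, 1.0]] 66.75856825879518 314.6336299711399 201.51960640313416
knob_grip 0.75 [312.0, 195.0] [526.5, 404.5, 124.0]
regulator 0.63 [312.0, 165.0] [526.6, 407.6, 0.0]
regulator 0.59 [203.0, 328.0] [342.6, 156.0, 0.0]
door_handle 0.94 [352.1, 179.0] [ 609.90898267 -157.80655521  155.        ]
door_hinge 0.88 [292.9, 168.9] [643.85654775  34.90298108 155.        ]
motor [ 587. -202.   55.]
motor [ 558. -338.   55.]
motor [ 447. -321.   55.]
motor [ 475. -194.   55.]
```

View pics/c3.png

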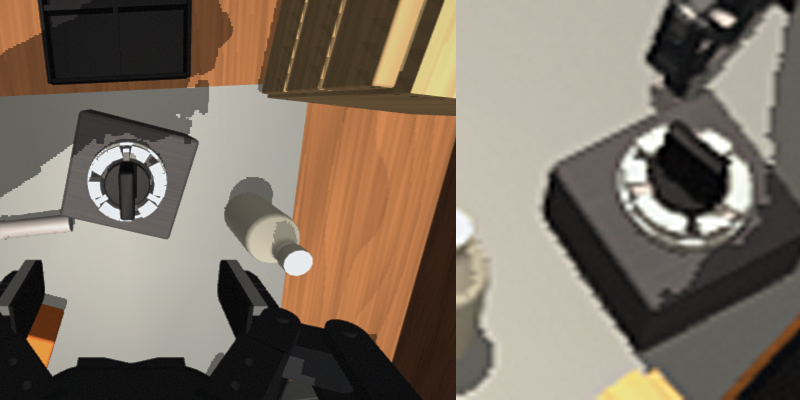

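Knob bar is now along world y (128,190 in the crop), with the teeth in the notches, so it's off and sprung up. Next, the door.

```bash
python3 -m inch '[-1,0.15,0,0,0,0,1,-1,0.15,0,0,0,0,1,-1,0.15,0,0,0,0,1,-1,0.15,0,0,0,0,1,-1,0.15,0,0,0,0,1,-1,0.15,0,0,0,0,1,-1,0.15,0,0,0,0,1,-1,0.15,0,0,0,0,1]'
python3 -m inch '[-1,0.15,0,0,0,0,1,-1,0.15,0,0,0,0,1,-1,0.15,0,0,0,0,1,-1,0.15,0,0,0,0,1,-1,0.15,0,0,0,0,1,-1,0.15,0,0,0,0,1,-1,0.15,0,0,0,0,1,-1,0.15,0,0,0,0,1]'
python3 -m inch '[-0.5,0.1,0,0,0,-1,1,0,0,0,0,0,-1,1,0,0,0,0,0,-1,1,0,0,0,0,0,-1,1,0,0,0,0,0,-1,1,0,0,0,0,0,-1,1,0,0,0,0,0,-1,1,0,0,0,0,0,-1,1]'
python3 -m inch '[0,0,0,0,0,-1,1,0,0,0,0,0,-1,1,0,0,0,0,0,-1,1,0,0,0,0,0,-1,1,0,0,0,0,0,-1,1,0,0,0,0,0,-1,1,0,0,0,0,0,-1,1,0,0,0,0,0,-1,1]'
python3 - <<'E'
from tool import *
f=env.grab_frame("wrist");save(f,"w4")
for t in ("door_handle","door_hinge"):
    for r in env.landmark_of(t,f)[:2]: print(t,round(r["conf"],2),r["uv"],atz(f,r["uv"],155))
o=env.get_obs();print(o["joint_positions"].round(2),np.degrees(np.arctan2(*R.from_quat(o['tcp_rot']).as_matrix()[1::-1,0])))
E
```

```text
clock: 8.02
tcp_pos: [549.8, 161.9, 314.1]
tcp_rot: [0.723, 0.691, -0.0, -0.0]
contact_force: [0.9, 0.5, -0.4]
width: 85.5
finger_force: 0.0
clock: 8.68
tcp_pos: [575.1, -79.5, 314.2]
tcp_rot: [0.723, 0.691, -0.0, -0.001]
contact_force: [0.4, 0.4, 0.3]
width: 85.2
finger_force: 0.0
clock: 9.35
tcp_pos: [577.5, -93.1, 314.0]
tcp_rot: [0.377, 0.926, 0.0, -0.001]
contact_force: [0.4, 0.4, -0.3]
width: 85.5
finger_force: 0.0
clock: 10.02
tcp_pos: [577.5, -93.0, 314.1]
tcp_rot: [-0.033, 0.999, 0.0, -0.001]
contact_force: [0.1, -0.0, -0.3]
width: 85.4
finger_force: 0.0
door_handle 0.87 [242.4, 238.5] [ 609.37045235 -151.03647908  155.        ]
door_hinge 0.81 [449.4, 283.3] [640.56333792  29.02713872 155.        ]
[-0.38  0.06  0.07  1.58  0.   -0.44] -176.71130662532613
```

View pics/w4.png

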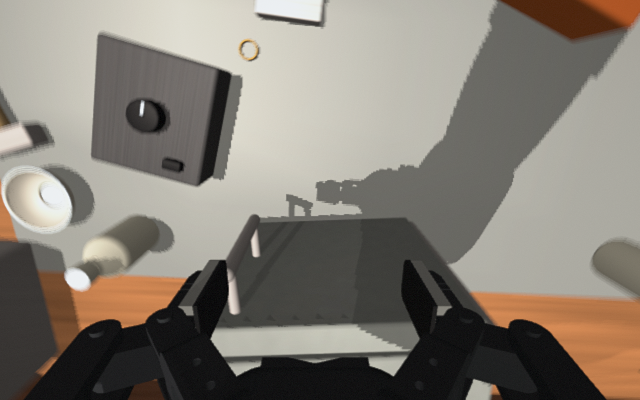

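```bash
python3 - <<'E'
from tool import *
f=env.grab_frame("wrist")
print(atz(f,(234,309),210),atz(f,(256,218),100),atz(f,(244,257),155))
for r in env.outline_of("door_handle",f)[:1]: print(r["conf"],r["uv"],r["pixels"].sum(), np.argwhere(r["pixels"]).min(0),np.argwhere(r["pixels"]).max(0))
print("doortop",atz(f,(223,328),217),atz(f,(355,322),217))
for p in ((609,-154,210),(609,-154,155),(609,-154,100)): print(proj(f,p))
g=cv2.resize(f["pixels"][190:370,180:480],(800,480),interpolation=cv2.INTER_CUBIC);cv2.imwrite("pics/w4c.png",g[:,:,::-1])
E
```

```text
[ 635.91240317 -145.18194523  210.        ] [ 612.5064178  -150.20667498  100.        ] [ 626.34567142 -150.32220488  155.        ]
0.93 [322.3, 284.8] 25690 [214 211] [355 481]
doortop [ 646.13668901 -151.08155291  217.        ] [636.05317183 -62.67795738 217.        ]
[np.float64(219.49712825827544), np.float64(274.15862614206446)]
[np.float64(239.23403482589532), np.float64(238.17194831176133)]
[np.float64(252.19562731083852), np.float64(214.53882975160298)]
```

View pics/w4c.png

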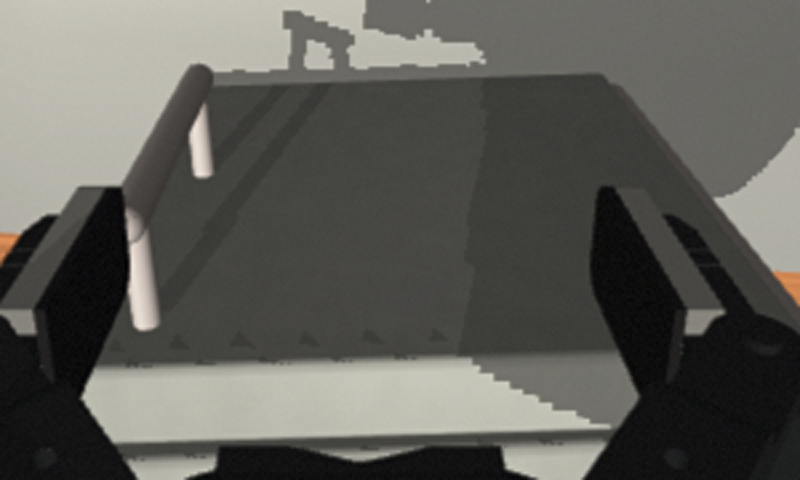

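```bash
python3 -m inch '[-0.32,-0.66,0.15,0,0,-0.2,1,-0.32,-0.67,0.16,0,0,-0.17,1,-0.33,-0.66,0.16,0,0,0,1,0,0,0,0,0,0,1]'
python3 - <<'E'
from tool import *
f=env.grab_frame("wrist");save(f,"w5")
for t in ("door_handle","door_hinge"):
    for r in env.landmark_of(t,f)[:2]: print(t,round(r["conf"],2),r["uv"],atz(f,r["uv"],155))
for z in (210,100): print(proj(f,(610,-151,z)))
d,T=delta((610,-151,248));print(d,np.degrees(np.arctan2(T[1,0],T[0,0])))
E
```

```text
clock: 10.6
tcp_pos: [612.3, -153.2, 298.7]
tcp_rot: [-0.047, 0.999, 0.0, -0.001]
contact_force: [-0.5, 0.6, -0.4]
width: 85.6
finger_force: 0.0
door_handle 0.58 [319.8, 211.9] [ 610.72241568 -149.60088884  155.        ]
door_hinge 0.86 [539.5, 266.8] [640.60693961  29.78655094 155.        ]
[np.float64(318.98118258895533), np.float64(243.6150014204619)]
[np.float64(317.44941692605687), np.float64(190.2822850212557)]
[ 0.04729573 -0.02204946  1.75437688] -174.4493151864585
```

View pics/w5.png

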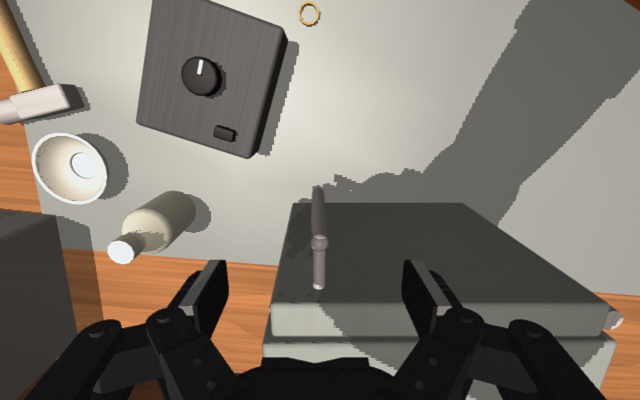

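```bash
python3 -m inch '[0.02,-0.01,0.6,0,0,0,1,0.02,-0.01,0.6,0,0,0,1,0,0,0.55,0,0,0,1,0,0,0,0,0,0,0,0,0,0,0,0,0,0,0,0,0,0,0,0,0]' 60
python3 -m inch '[0,0,0,0,0,0,0,0,0,0,0,0,0,0,0,0,0,0,0,0,0,0,0,0,0,0,0,0,0,0,0,0,0,0,0,0,0,0,0,0,0,0]'
python3 - <<'E'
from tool import *
o=env.get_obs();p=o["tcp_pos"];H=np.array([640.5,30.5]);r=p[:2]-H;print(p,r,np.hypot(*r))
T=R.from_quat(o["tcp_rot"]).as_matrix()[:2,:2]
for s in(5,6): 
    c=np.radians(-s);Q=np.array([[np.cos(c),-np.sin(c)],[np.sin(c),np.cos(c)]])
    print(s,T.T@((Q-np.eye(2))@r)/30)
E
```

```text
clock: 11.25
tcp_pos: [610.6, -150.7, 249.9]
tcp_rot: [-0.049, 0.999, -0.0, 0.001]
contact_force: [1.0, 0.5, 0.0]
width: 51.6
finger_force: 0.0
clock: 11.75
tcp_pos: [610.8, -151.0, 249.5]
tcp_rot: [-0.049, 0.999, -0.0, 0.001]
contact_force: [-0.8, 2.2, 5.6]
width: 9.2
finger_force: 58.5
[ 610.79526548 -150.99779714  249.48504817] [ -29.70473452 -181.49779714] 183.9125379623947
5 [0.51016231 0.16048545]
6 [0.61040564 0.19788992]
```

```bash
python3 -m inch '[0.26,0.08,0,0,0,0.42,0, 0.51,0.16,0,0,0,0.83,0, 0.51,0.16,0,0,0,0.83,0]'
cat > arc.py <<'E'
from tool import *
o=env.get_obs();p=o["tcp_pos"];r=p[:2]-np.array([640.5,30.5]);T=R.from_quat(o["tcp_rot"]).as_matrix()
print("R",np.hypot(*r).round(1),"door",(-99.3-np.degrees(np.arctan2(r[1],r[0])))%360,"tool",(185.5-np.degrees(np.arctan2(T[1,0],T[0,0])))%360,"Ftool",(T.T@o["contact_force"]).round(1),"torq",o["torque"].round(2),"j",o["joint_positions"].round(2))
E
python3 arc.py
```

```text
clock: 12.0
tcp_pos: [572.2, -140.2, 249.5]
tcp_rot: [0.061, 0.998, 0.0, 0.001]
contact_force: [3.0, 5.5, 7.4]
width: 9.0
finger_force: 59.2
R 183.9 door 12.500947762719804 tool 12.539567851902234 Ftool [-2.4  5.9 -7.4] torq [ 1.01 -0.73  0.01] j [-0.46  0.06 -0.04  1.46  0.   -0.34]
```

Moving as predicted with small forces; continue the arc.

```bash
python3 -m inch '[0.51,0.16,0,0,0,0.83,0, 0.51,0.16,0,0,0,0.83,0, 0.51,0.16,0,0,0,0.83,0, 0.51,0.16,0,0,0,0.83,0, 0.51,0.16,0,0,0,0.83,0, 0.51,0.16,0,0,0,0.83,0]'; python3 arc.py
python3 -m inch '[0.51,0.16,0,0,0,0.83,0, 0.51,0.16,0,0,0,0.83,0, 0.51,0.16,0,0,0,0.83,0, 0.51,0.16,0,0,0,0.83,0, 0.51,0.16,0,0,0,0.83,0, 0.51,0.16,0,0,0,0.83,0]'; python3 arc.py
```

```text
clock: 12.5
tcp_pos: [495.9, -82.9, 249.5]
tcp_rot: [0.317, 0.948, 0.001, 0.002]
contact_force: [8.6, 5.2, 3.9]
width: 9.2
finger_force: 59.2
R 183.7 door 42.59603678535639 tool 42.44616831807954 Ftool [-3.8  9.3 -3.8] torq [ 0.9  -1.61  0.01] j [-0.43 -0.2  -0.3   1.47  0.    0.22]
clock: 13.0
tcp_pos: [458.6, 4.3, 249.5]
tcp_rot: [0.551, 0.835, 0.001, 0.002]
contact_force: [11.4, -0.3, 0.2]
width: 9.3
finger_force: 59.2
R 183.8 door 72.50828044607805 tool 72.34550033526874 Ftool [-4.8 10.4 -0.1] torq [-0.04 -2.24  0.01] j [-0.28 -0.35 -0.42  1.49  0.    0.89]
```

```bash
python3 -m inch '[0.51,0.16,0,0,0,0.83,0, 0.51,0.16,0,0,0,0.83,0, 0.51,0.16,0,0,0,0.83,0, 0.51,0.16,0,0,0,0.83,0, 0.51,0.16,0,0,0,0.83,0, 0.26,0.08,0,0,0,0.42,0, 0,0,0,0,0,0,0]'; python3 arc.py
```

```text
clock: 13.58
tcp_pos: [467.3, 92.0, 249.4]
tcp_rot: [0.732, 0.681, 0.001, 0.002]
contact_force: [5.6, -2.4, 3.0]
width: 9.4
finger_force: 59.7
R 183.8 door 100.2414110117337 tool 99.61148289835822 Ftool [-1.9  5.8 -3. ] torq [-0.27 -1.03 -0.08] j [-0.08 -0.29 -0.37  1.48 -0.    1.56]
```

Door at about 100°. Release, go straight up, and check.

```bash
python3 -m inch '[0,0,0,0,0,0,0.5,0,0,0,0,0,0,0.5,0,0,0,0,0,0,0.5,0,0,0,0,0,0,0.5,0,0,-0.7,0,0,0,0.5,0,0,-1,0,0,0,0.5,0,0,-1,0,0,0,0.5,0,0,0,0,0,0,0.5]'
python3 -m inch '[1,0,-0.5,0,0,0,0.5,1,0,-0.5,0,0,0,0.5,1,0,0,0,0,0,0.5,1,0,0,0,0,0,0.5,1,0,0,0,0,0,0.5,0,0,0,0,0,0,0.5]'
python3 - <<'E'
from h import *
f=env.grab_frame("scene");g=env.grab_frame("top");save(f,"s6")
for t,z in (("door_handle",155),("door_hinge",155),("pickle_bottle",0),("flux_bottle",0),("steel_block",0),("mandrel",0),("ring_blank",0),("borax_dish",0),("hammer",0)):
    for r in env.landmark_of(t,g)[:1]: print(t,round(r["conf"],2),atz(g,r["uv"],z).round())
a=cv2.resize(f["pixels"],(720,450));b=cv2.resize(g["pixels"],(720,450))
cv2.imwrite("pics/end.png",cv2.resize(np.vstack([a,b]),(480,600),interpolation=cv2.INTER_AREA)[:,:,::-1])
E
```

```text
clock: 14.25
tcp_pos: [466.8, 90.8, 335.0]
tcp_rot: [0.731, 0.682, 0.002, 0.003]
contact_force: [0.1, 0.7, 0.7]
width: 42.9
finger_force: 0.0
clock: 14.75
tcp_pos: [475.8, 244.4, 358.8]
tcp_rot: [0.73, 0.683, 0.0, -0.001]
contact_force: [-0.7, 0.8, 0.2]
width: 42.5
finger_force: 0.0
door_handle 0.72 [465.  88. 155.]
door_hinge 0.87 [645.  28. 155.]
pickle_bottle 0.92 [682. 333.   0.]
flux_bottle 0.78 [ 676. -320.    0.]
steel_block 0.76 [ 377. -131.    0.]
mandrel 0.66 [311. 336.   0.]
borax_dish 0.86 [ 636. -435.    0.]
hammer 0.71 [ 443. -486.    0.]
```

View pics/end.png

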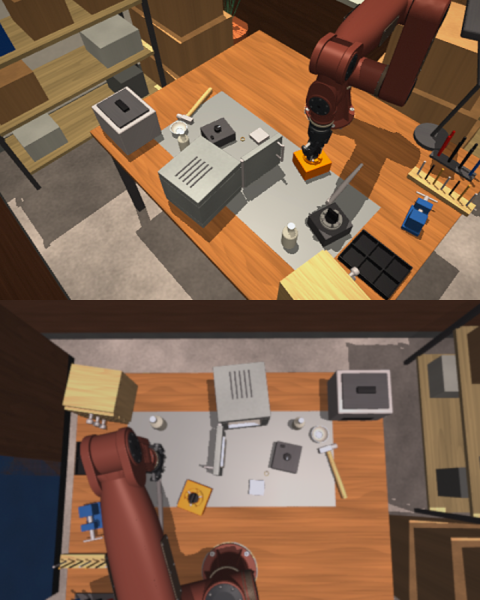

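The door stands open (top view 215,450). Everything else is where it was, and the gripper is clear of it all.

```bash
python3 -c "
from bench import env
print(env.job_done())"
```

```text
the job is handed in; nothing more can be done
None
```

The knob was pressed, turned clockwise to off and came back up; the kiln door stands open at about 100°, the other things on the bench are where they were, and the job is handed in at about 15 s with no verdict returned.

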